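Book coffee samples out of the sample drawer

TASK

Pull the upper drawer of the sample cabinet all the way out to its stop, move every sample tin in it into the brown tray, lying on the tray's floor and not on one another, and push the drawer fully shut again. Once all the tins are in the tray, take the scanner from its cradle, aim it at the barcode ticket at the tray's far end and hold it steady for a good second to book them out, then lay the scanner back home in its cradle. Do not push the other things on the bench about.

Things in the scene. Friction and masses are not known exactly. Their poses are not given: they have to be found in the camera images.
- cab_drawer0 (a joint): Travel of the upper drawer in m: 0 shut, 0.1776 at its stop, fully out. Slides easily (about 2 N), stays where left. Front panel's top edge at z = 0.162, wall tops 0.152, inner floor 0.097. On the floor 8 mm high ribs form 2 rows of 3 pockets, 82 (along the travel) x 50 mm, 68 mm apart sideways, 88 in depth; front row's centres are 97 mm behind the handle, rear row's 185.
- cab_drawer0_handle (a point): Middle of the upper drawer's brass bar handle: a level bar 11 mm thick, 120 mm long, 35 mm in front of the drawer front (29 mm free behind it), at z = 0.136; pinched from above. The wooden cabinet, fixed, is 255 deep x 274 wide x 174 mm high, with a second drawer below and low clutter on the rear of its top. x axis: from front to back of the cabinet; the drawer opens along -x.
- tin1: Closed rectangular coffee sample tin, aluminium, red lid, paper label, 76 (its x) x 42 (its y) x 36 mm (its z, lid up), 120 g. Origin: the centre of the tin. At the start each tin that is present lies flat in a pocket of the upper drawer, long side along the drawer's depth; None from the very start means this tin is absent.
- tin2: Closed rectangular coffee sample tin, aluminium, yellow lid, paper label, 76 (its x) x 42 (its y) x 36 mm (its z, lid up), 120 g. Origin: the centre of the tin. At the start each tin that is present lies flat in a pocket of the upper drawer, long side along the drawer's depth; None from the very start means this tin is absent.
- tin3: Closed rectangular coffee sample tin, aluminium, blue lid, paper label, 76 (its x) x 42 (its y) x 36 mm (its z, lid up), 120 g. Origin: the centre of the tin. At the start each tin that is present lies flat in a pocket of the upper drawer, long side along the drawer's depth; None from the very start means this tin is absent.
- tin4: Closed rectangular coffee sample tin, aluminium, green lid, paper label, 76 (its x) x 42 (its y) x 36 mm (its z, lid up), 120 g. Origin: the centre of the tin. At the start each tin that is present lies flat in a pocket of the upper drawer, long side along the drawer's depth; None from the very start means this tin is absent.
- tin5: Closed rectangular coffee sample tin, aluminium, orange lid, paper label, 76 (its x) x 42 (its y) x 36 mm (its z, lid up), 120 g. Origin: the centre of the tin. At the start each tin that is present lies flat in a pocket of the upper drawer, long side along the drawer's depth; None from the very start means this tin is absent.
- tin6: Closed rectangular coffee sample tin, aluminium, white lid, paper label, 76 (its x) x 42 (its y) x 36 mm (its z, lid up), 120 g. Origin: the centre of the tin. At the start each tin that is present lies flat in a pocket of the upper drawer, long side along the drawer's depth; None from the very start means this tin is absent.
- tray: Low brown plastic tray, 290 (x) x 212 (y) mm, 34 mm high, walls and floor 4 mm (an 8 mm lip runs outside its rim), fixed on the bench. Origin: centre of its underside; +x points to the far end, where the order ticket stands.
- ticket: Order ticket with a barcode, 80 wide x 58 mm tall, in a clear holder 88 x 66 mm fixed beyond the middle of the tray's far end, leaning back 35 degrees from upright. Origin: centre of the barcode, 68 mm above the bench, 31 mm beyond the tray's far rim. Its x axis is the outward normal of the printed face: towards the near end of the tray (the robot's side) and upwards.
- scanner: Cordless straight bar-shaped barcode scanner, black with rubber grip and grey head, 164 mm long (x from -80 to +84 mm), 40 mm wide (y) and 32 mm high (z, orange trigger bar up); the head (the front 26 mm) is 48 wide x 38 high. 160 g. Origin: on its axis, mid-height, near its centre of mass. Its beam leaves the head along +x, always on.
- window (a point): Centre of the scanner's red reading window, 84 mm ahead of the scanner's origin on its axis; axes as the scanner's. It reads when the window is 50 to 180 mm from the ticket's centre, the beam's line passes within 20 mm of that centre, the beam is within 40 degrees of square to the printed face, and the scanner is held still in the gripper for 1 s.
- cradle: Charging cradle of the scanner, fixed: black base plate 150 (x) x 78 (y) x 10 mm with two grey saddles (18 mm long, 45 mm before and behind the middle, 72 mm free between them); seats 22 mm above the bench, splayed lips up to 31 mm above it, 50 mm between them. The scanner lies in it along the cradle's x, head to +x. Origin: centre of its underside.
- seat (a point): Where the scanner's origin lies when it is home in the cradle: 38 mm above the cradle's origin; axes as the cradle's.
- cup: Bystander: white cupping bowl, 84 mm wide, 55 mm high, origin under its centre.
- measure: Bystander: clear measuring cup, 90 mm wide, 85 mm high, origin under its centre.
- jar: Bystander: jar of roasted beans, 84 mm wide, 120 mm high, origin under its centre.
- jar2: Bystander: jar of green beans, 84 mm wide, 120 mm high, origin under its centre.
- spoon: Bystander: steel cupping spoon lying on the bench.
Mind the look-alikes: they are no part of the job. Leave any blue or pink look-alike of the scanner alone.

How it is judged (in metres and radians):
On the way, in this order (a step that is already met when the one before it is completed fails the run):
1. the upper drawer is pulled out to its stop (within 12 mm) (value of joint cab_drawer0 above 0.1656 m), for 0.2 s.
2. every tin present lies on the tray's floor, inside its walls (x of tin1 in the frame of tray between -0.14 and 0.14 m and y of tin1 in the frame of tray between -0.102 and 0.102 m and z of tin1 in the frame of tray between 0 and 0.036 m and x of tin2 in the frame of tray between -0.14 and 0.14 m and y of tin2 in the frame of tray between -0.102 and 0.102 m and z of tin2 in the frame of tray between 0 and 0.036 m and x of tin3 in the frame of tray between -0.14 and 0.14 m and y of tin3 in the frame of tray between -0.102 and 0.102 m and z of tin3 in the frame of tray between 0 and 0.036 m and x of tin4 in the frame of tray between -0.14 and 0.14 m and y of tin4 in the frame of tray between -0.102 and 0.102 m and z of tin4 in the frame of tray between 0 and 0.036 m and x of tin5 in the frame of tray between -0.14 and 0.14 m and y of tin5 in the frame of tray between -0.102 and 0.102 m and z of tin5 in the frame of tray between 0 and 0.036 m and x of tin6 in the frame of tray between -0.14 and 0.14 m and y of tin6 in the frame of tray between -0.102 and 0.102 m and z of tin6 in the frame of tray between 0 and 0.036 m), for 0.3 s.
3. held in the gripper, the scanner aims at the ticket: 50 to 180 mm away, beam within 20 mm of its centre both ways and 40 degrees of square to it, still for 1 s (x of ticket in the frame of window between 0.05 and 0.18 m and y of ticket in the frame of window between -0.02 and 0.02 m and z of ticket in the frame of window between -0.02 and 0.02 m and angle between the x axis of window and the x axis of ticket, either way round below 0.7 rad and x of window in the frame of ticket above 0.03 m and linear speed of scanner below 0.03 m/s and contact force between the fingers and scanner above 0.5 N), for 1 s.
At the end, for the whole second after the job is handed in: Every tin present rests on the tray's floor inside its walls (tin centre under 36 mm above the tray's underside), the upper drawer is shut to within 10 mm, and the scanner rests in its cradle (within 20 mm along it, 8 mm across, 6 mm in height, 0.15 rad of its seat) (all of step 2 and value of joint cab_drawer0 below 0.01 m and x of scanner in the frame of seat between -0.02 and 0.02 m and y of scanner in the frame of seat between -0.008 and 0.008 m and z of scanner in the frame of seat between -0.006 and 0.006 m and angle between the x axis of scanner and the x axis of cradle, either way round below 0.15 rad and linear speed of each of scanner, tin1, tin2, tin3, tin4, tin5, tin6 below 0.02 m/s); the robot touches nothing.
It fails at once if the cupping bowl is moved by more than 40 mm (distance of cup from where it was at the start of the episode above 0.04 m).
It fails at once if the measuring cup is moved by more than 40 mm (distance of measure from where it was at the start of the episode above 0.04 m).
It fails at once if the jar of roasted beans is moved by more than 40 mm (distance of jar from where it was at the start of the episode above 0.04 m).
It fails at once if the jar of green beans is moved by more than 40 mm (distance of jar2 from where it was at the start of the episode above 0.04 m).
It fails at once if the cupping spoon is moved by more than 40 mm (distance of spoon from where it was at the start of the episode above 0.04 m).
Of tin1, tin2, tin3, tin4, tin5, tin6 only 3 to 5 are there at a start; the rules pass over those that are not, and their reading is None.
At some moment in a run one of tin1, tin2, tin3, tin4, tin5, tin6, scanner may be knocked a few centimetres aside while the robot is not near it.
Once in a run the grip may slacken for a moment while it holds something.
It also fails if it takes over 210 s, if anything falls off the work surface, if the arm or the gripper's body presses on something with over 40 N, if the wrist force passes 120 N, or if a joint passes its speed limit or range.

ROBOT

A 6-joint arm with a two-finger parallel gripper is mounted at the origin on the work surface. World frame = base frame: x ahead of the robot, y to its left, z up, the work surface at z = 0. Lengths are in m, angles in degrees, forces in N, time in s.
With the tool pointing down it reaches from about 0.375 to 0.925 m from the base axis. Payload 5.7 kg.
Tool frame: the origin (TCP) lies at the very end of the fingers, on their centre line; the grasp point (between the pads) lies 19 mm behind it; x points along the fingers, y is the direction in which the jaws open and shut, and the axes are right-handed (so a half turn about x gives the same grasp; the last joint's range is limited). The gripper opens to 85 mm and grips with 20 to 120 N. Pads are 22 mm wide; open, the fingers measure 114 mm over their backs; the gripper's body (76 mm by 85 mm) begins 54 mm behind the grasp point. The pads swing forward as they close: fully open they stand 13 mm farther back than shut.
Start: joints at [-78.444, 20.558, 86.54, -0, 72.909, -6.595], TCP at [0.187, -0.57, 0.231] pointing down, gripper open.
Joint ranges: [-170.27, 170.27], [-57.76, 135], [12.27, 136.19], [-55.21, 235.2], [11.17, 155.16], [-170.74, 170.74]. Speed limits (degrees/s): [136.94, 136.94, 180, 180, 180, 180].

INTERFACE

Orientations are given as [roll, pitch, yaw] about the fixed x, y, z axes, in that order (R = Rz(yaw) Ry(pitch) Rx(roll)).
In Python, from rig import r, vision, job, read_t, read_joint_pos, read_qvel, read_tau, read_eef_pos, read_eef_rot, read_force, read_wrist_torque, read_opening gives the robot as it stands. Calls block until the motion is done:
- r.reach(position, orientation): joint-space move of the TCP to a pose.
- r.move_linear(position, frame=None, v=0.15, threshold=None): straight line of the TCP; frame=None keeps the orientation; v is the mean speed in m/s. With threshold (N) it stops when the force on the tool has changed by that much, and returns True; else False.
- r.move_joints(angles): joint-space move.
- r.open_gripper() and r.grab(): open the fingers fully, or close them until they stop; the grip force is fixed at half the most.
- r.wait(seconds).
- r.inverse_kinematics(position, orientation): joint angles nearest the present ones, or None.
- vision.get_image(name): name is "scene" or "side" or "wrist"; returns (picture, depth): 384x512x3 uint8, red, green, blue; 384x512 float32, m along the optical axis (not along the pixel's ray), 0 where there is no reading.
- vision.camera_model(name): a dict with "fx", "fy", "cx", "cy" (pixels), "rvec" (rotation vector, rad) and "tvec" (3), from world to camera coordinates, as OpenCV has them; the wrist camera has in their place "T_tool_cam" (4x4, takes a point from camera to tool coordinates, whose origin is the TCP and whose axes are the tool frame's). Camera axes: x right, y down, z forward; pixel columns grow to the right and rows downward; lengths in m; the calibration is good to about 2 mm. A picture is of the moment at which its call begins: read the wrist's pose just before it. camera_model takes no time and is no camera call.
A pose or a line that the arm cannot do raises r.Unreachable and nothing moves.
- job.sign_off(): hands the job in, once; it reports no verdict.
Readings, each from a call of its own:
- read_t(): time.
- read_joint_pos(): joint angles.
- read_qvel(): joint speeds.
- read_tau(): joint torques, N m.
- read_eef_pos(): TCP position.
- read_eef_rot(): TCP orientation.
- read_force(): force on the tool from outside, world axes, zero at the start.
- read_wrist_torque(): the same for the moment, N m.
- read_opening(): finger opening in m.
Only numpy, scipy, OpenCV 4.12 (cv2) and the standard library are available. Lean on these libraries where they do the work, as an engineer would, in place of code of your own. Each camera call takes 0.05 s, during which the arm holds its last target.

## Working session

There is one attempt and no reset: what is moved stays moved. The work goes in short steps, each a Python script; the robot and the scene stay as the last script left them, time stands still between calls to the robot, and variables do not carry over. Pictures are saved under pics/ and viewed, and the job is handed in when it is done.

```bash
ls -la; mkdir -p pics; python3 - <<'E'
from rig import *
import cv2
print(read_t(), read_eef_pos(), read_eef_rot(), read_opening())
for n in ("scene","side","wrist"):
    im,d=vision.get_image(n); cv2.imwrite(f"pics/a_{n}.png",im[:,:,::-1]); print(n,vision.camera_model(n), (d>0).mean())
E
```

```text
total 12
drwxr-xr-x  3 agent agent 4096 Dec  7 14:02 .
drwxr-xr-x 23 root  root  4096 Dec  7 14:02 ..
drwxr-xr-x  2 agent agent 4096 Dec  7 14:02 pics
0.0 [ 0.18675005 -0.5694569   0.23043297] [-96.17593704  89.89010392 101.97449243] 0.08515795307730915
scene {'fx': 350.26814880521323, 'fy': 350.26814880521323, 'cx': 255.7743235617807, 'cy': 191.38310740540584, 'rvec': array([ 1.85536454,  1.56123287, -0.66300197]), 'tvec': array([-0.066686  , -0.25225508,  1.56219933])} 0.9959767659505209
side {'fx': 462.9763467494003, 'fy': 462.9763467494003, 'cx': 256.9967021559727, 'cy': 195.50907066433956, 'rvec': array([ 0.9795208 , -2.47227924,  1.06783022]), 'tvec': array([0.3727054 , 0.34416376, 1.30332127])} 0.9960225423177084
wrist {'fx': 327.90360168443425, 'fy': 327.90360168443425, 'cx': 253.70050216071832, 'cy': 190.56870290242475, 'T_tool_cam': array([[-1.27873368e-03, -2.70540290e-01,  9.62707804e-01,
        -1.43877083e-01],
       [ 9.99999155e-01, -5.73214084e-04,  1.16718187e-03,
         1.35419745e-04],
       [ 2.36067951e-04,  9.62708483e-01,  2.70540794e-01,
        -6.76578076e-02],
       [ 0.00000000e+00,  0.00000000e+00,  0.00000000e+00,
         1.00000000e+00]])} 0.9958953857421875
```

View pics/a_scene.png

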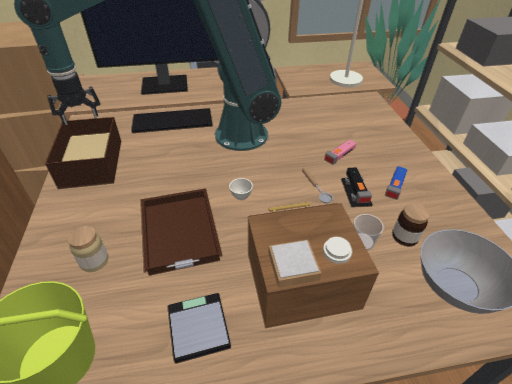

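View pics/a_side.png

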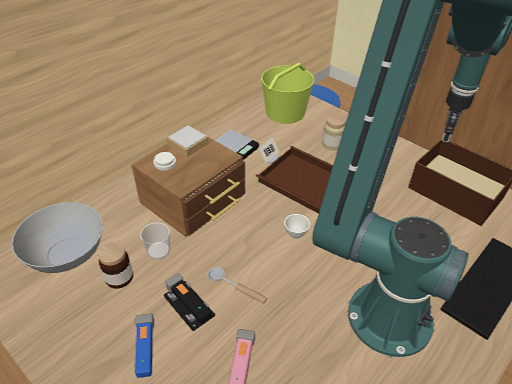

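View pics/a_wrist.png

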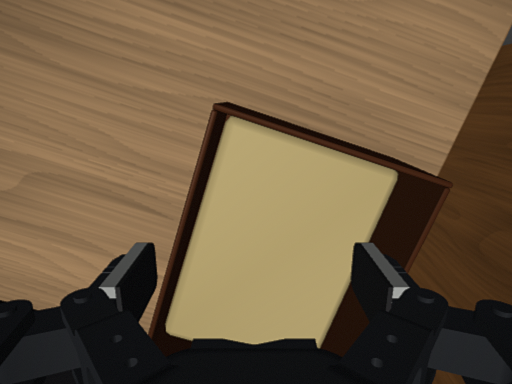

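The scene camera faces the robot. The cabinet with its handle sits at about (310,260) px, the tray at (180,230), the ticket at (183,264), the black scanner in its cradle at (357,187), and the cup at (240,188). The spoon is at (318,187), the measuring cup at (368,230), and jars at (410,225) and (88,248). Next I'll write helpers and localise them.

```bash
cat > h.py <<'E'
from rig import *
import numpy as np, cv2
from scipy.spatial.transform import Rotation as Ro
def cam(name, pose=None):
    m=vision.camera_model(name)
    K=np.array([[m['fx'],0,m['cx']],[0,m['fy'],m['cy']],[0,0,1]])
    if 'rvec' in m:
        R=cv2.Rodrigues(np.array(m['rvec']))[0]; t=np.array(m['tvec'])
        return K,R,t   # world->cam
    T=np.eye(4); T[:3,:3]=Ro.from_euler('xyz',pose[1],degrees=True).as_matrix(); T[:3,3]=pose[0]
    W=np.linalg.inv(T@m['T_tool_cam']); return K,W[:3,:3],W[:3,3]
def shot(name,save=None,scale=1):
    pose=(np.array(read_eef_pos()),np.array(read_eef_rot()))
    im,d=vision.get_image(name); c=cam(name,pose)
    if save: cv2.imwrite(f'pics/{save}.png',cv2.resize(im[:,:,::-1],None,fx=scale,fy=scale))
    return im,d,c
def cloud(d,c):
    K,R,t=c; v,u=np.mgrid[:d.shape[0],:d.shape[1]]
    X=np.stack([(u-K[0,2])/K[0,0]*d,(v-K[1,2])/K[1,1]*d,d],-1)
    P=(X-t)@R; P[d<=0]=np.nan; return P
def ray(c,uv,z):
    K,R,t=c; uv=np.atleast_2d(uv).astype(float)
    dirs=np.c_[(uv-K[:2,2])/[K[0,0],K[1,1]],np.ones(len(uv))]@R; o=-R.T@t
    return o+dirs*((z-o[2])/dirs[:,2])[:,None]
def proj(c,P):
    K,R,t=c; X=np.atleast_2d(P)@R.T+t; return (X[:,:2]/X[:,2:])*[K[0,0],K[1,1]]+K[:2,2]
def down(psi):
    """tool straight down, jaw axis (tool y) at heading psi deg"""
    x=np.array([0,0,-1.]); y=np.array([np.cos(np.radians(psi)),np.sin(np.radians(psi)),0]); return rpy(x,y)
def rpy(x,y):
    x=np.array(x,float); x/=np.linalg.norm(x); y=np.array(y,float); y-=x*(x@y); y/=np.linalg.norm(y)
    return list(Ro.from_matrix(np.c_[x,y,np.cross(x,y)]).as_euler('xyz',degrees=True))
E
python3 - <<'E' 2>/dev/null
from h import *
for n in("scene","side"):
    im,d,c=shot(n); P=cloud(d,c); np.savez(f'{n}.npz',im=im,d=d,P=P)
    # table z check
    print(n, np.nanmedian(P[...,2][(abs(P[...,2])<.02)]))
    boxes={'scene':[(130,180,280,300),(230,160,430,310)],'side':[(90,120,330,250),(120,210,310,384)]}[n]
    for i,(a,b,e,f) in enumerate(boxes):
        cv2.imwrite(f'pics/b_{n}{i}.png',cv2.resize(im[b:f,a:e,::-1],None,fx=3.2,fy=3.2,interpolation=cv2.INTER_CUBIC))
S=np.load('scene.npz')
P=S['P']
for nm,uv in dict(jar=(88,235),jar2=(413,215),cup=(240,188),scan=(357,185),cabL=(252,222),cabR=(350,210)).items():
    print(nm,P[uv[1],uv[0]].round(3))
E
```

```text
scene 0.0006613035083494194
side 0.0009321341883039768
jar [ 0.602 -0.517  0.123]
jar2 [0.68  0.423 0.121]
cup [ 0.368 -0.057  0.02 ]
scan [0.458 0.35  0.055]
cabL [ 0.675 -0.066  0.174]
cabR [0.523 0.31  0.001]
```

```bash
ls pics
```

```text
a_scene.png
a_side.png
a_wrist.png
b_scene0.png
b_scene1.png
b_side0.png
b_side1.png
```

View pics/b_scene1.png

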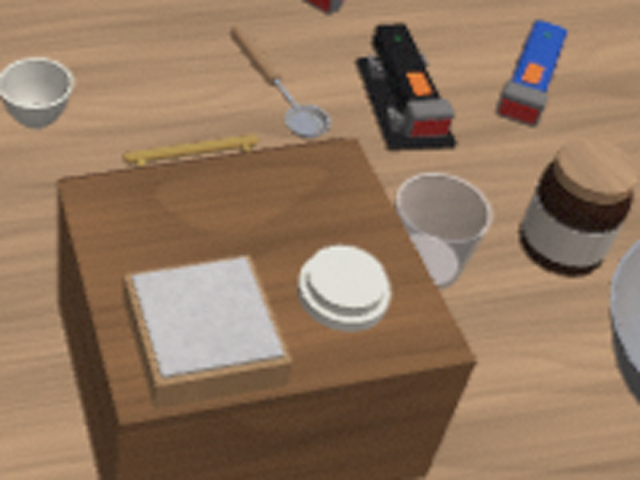

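View pics/b_side0.png

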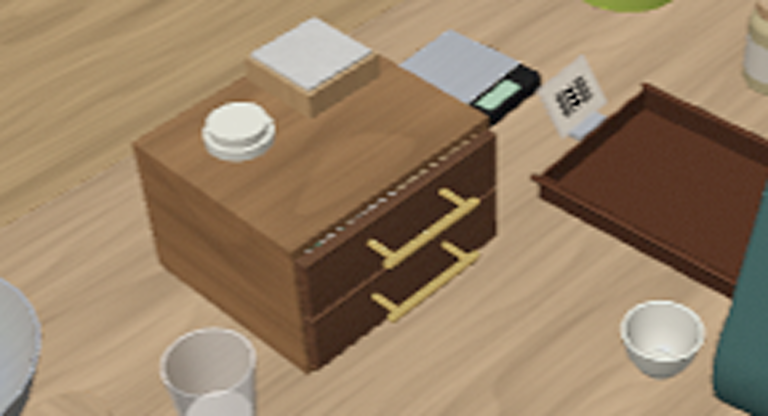

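View pics/b_side1.png

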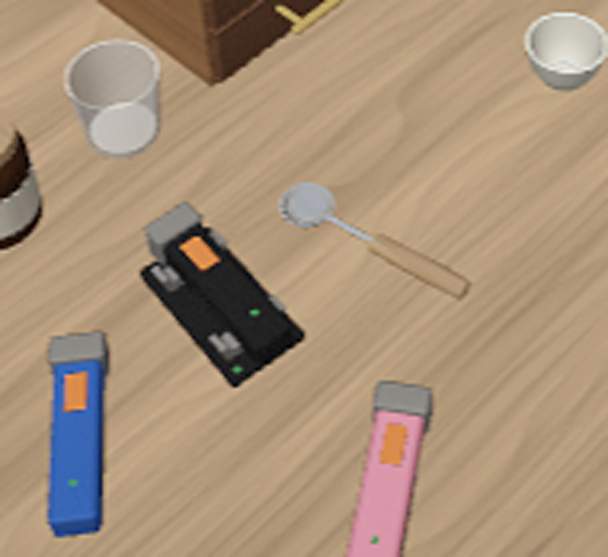

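View pics/b_scene0.png

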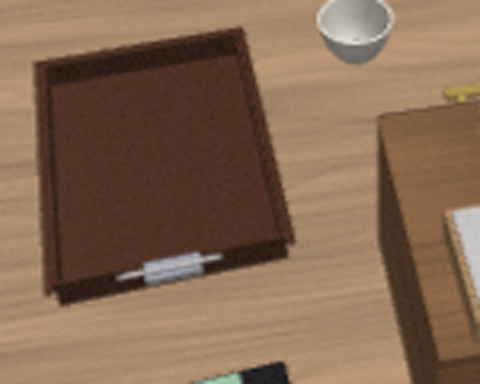

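The pictures show the upper handle at side ≈(227,188) px and scene ≈(290,207) px. The scanner's head points away from the robot, and the ticket faces the robot. Now the measurements from depth and colour.

```bash
python3 - <<'E'
from h import *
S=np.load('scene.npz'); D=np.load('side.npz'); 
def rect(P,m):
    q=(P[m][:,:2]*1000).astype(np.float32); r=cv2.minAreaRect(q); return [np.round(x,1) for x in r],len(q)
for n,Z in(('scene',S),('side',D)):
    P=Z['P'];im=Z['im'];x,y,z=[P[...,i] for i in range(3)]
    top=(z>.169)&(z<.179)&(x>.45)&(x<1)&(y>-.15)&(y<.35)
    print(n,'cabtop',rect(P,top), np.median(z[top]))
    hsv=cv2.cvtColor(im,cv2.COLOR_RGB2HSV)
    br=(hsv[...,0]>15)&(hsv[...,0]<32)&(hsv[...,1]>110)&(x>.4)&(x<.8)&(y>-.15)&(y<.3)&(z>.115)&(z<.15)
    if br.sum()>5: print(' handle',rect(P,br),np.nanmean(P[br],0).round(3))
    rim=(z>.027)&(z<.045)&(x>.25)&(x<.75)&(y>-.42)&(y<-.08)&(hsv[...,2]<110)
    print(' tray rim',rect(P,rim))
    sc=(z>.03)&(x>.35)&(x<.6)&(y>.25)&(y<.45)
    pts=P[sc];dark=hsv[...,2][sc]<95
    print(' scan area',rect(P,sc), 'topz',np.percentile(pts[:,2],[50,90,98]).round(3))
    base=(z>.006)&(z<.016)&(x>.3)&(x<.6)&(y>.25)&(y<.45)
    print(' base',rect(P,base))
    orr=(hsv[...,0]<15)&(hsv[...,1]>170)&(hsv[...,2]>170)
    nl,lab,st,ce=cv2.connectedComponentsWithStats(orr.astype(np.uint8))
    for i in range(1,nl):
        if st[i,4]>15: print('  orange',np.nanmedian(P[lab==i],0).round(3),st[i,4])
E
```

```text
scene cabtop ([array([767.9,  65.1]), array([242.9, 275.5]), np.float64(1.7)], 5715) 0.17438433408984536
 handle ([array([626.2,  13.2]), array([ 62.8, 228.8]), np.float64(27.6)], 153) [0.602 0.058 0.14 ]
 tray rim ([array([ 526.8, -233.1]), array([319.7, 319.6]), np.float64(5.1)], 878)
 scan area ([array([440.9, 358.2]), array([ 67.6, 164.7]), np.float64(78.4)], 494) topz [0.054 0.059 0.062]
 base ([array([434.9, 308.9]), array([206.5, 126.9]), np.float64(16.8)], 239)
  orange [0.45  0.51  0.035] 19
  orange [0.465 0.359 0.057] 32
side cabtop ([array([766. ,  65.4]), array([246.9, 279.5]), np.float64(1.2)], 3028) 0.17469856519272578
 handle ([array([620.5,  29.3]), array([ 70.1, 194.3]), np.float64(18.5)], 157) [0.601 0.061 0.14 ]
 tray rim ([array([ 535.4, -280. ]), array([271.5, 238.3]), np.float64(4.7)], 445)
 scan area ([array([435.3, 363.2]), array([ 68.4, 164.4]), np.float64(83.4)], 965) topz [0.053 0.059 0.062]
 base ([array([451.7, 338.9]), array([292.3, 176.6]), np.float64(0.4)], 469)
```

Cabinet yaw is about 1.5° with the handle at about (0.603, 0.061). The fingers' thickness matters for picking between neighbouring tins, so I'll measure it with the wrist camera while fine-tuning the object fits.

```bash
python3 - <<'E'
from h import *
im,d,c=shot('wrist')
m=vision.camera_model('wrist');T=m['T_tool_cam']
K=c[0]; P=cloud(d,(K,np.eye(3),np.zeros(3)))@T[:3,:3].T+T[:3,3]
f=(d>0)&(P[...,0]>-.08)&(P[...,0]<.02)&(abs(P[...,1])<.08)
q=P[f]; 
for lo in np.arange(-.06,.012,.006):
    s=q[(q[:,0]>=lo)&(q[:,0]<lo+.006)]
    for sg in(-1,1):
        t=s[s[:,1]*sg>0]
        if len(t): print('x%.3f'%lo,sg,len(t),'y',t[:,1].min().round(4),t[:,1].max().round(4),'z',t[:,2].min().round(4),t[:,2].max().round(4))
cv2.imwrite('pics/c_w.png',cv2.resize(im[230:384,:,::-1],None,fx=1.5,fy=1.5))
E
```

```text
x-0.060 -1 506 y -0.0696 -0.042 z -0.0133 -0.0051
x-0.060 1 483 y 0.0428 0.0714 z -0.0133 -0.005
x-0.054 -1 547 y -0.0531 -0.0418 z -0.0113 0.0005
x-0.054 1 543 y 0.0422 0.0543 z -0.0113 0.0005
x-0.048 -1 516 y -0.0564 -0.0417 z -0.0109 0.0081
x-0.048 1 528 y 0.0421 0.0566 z -0.011 0.0085
x-0.042 -1 587 y -0.0561 -0.0418 z -0.0109 0.0123
x-0.042 1 598 y 0.0422 0.0569 z -0.011 0.0128
x-0.036 -1 520 y -0.0563 -0.0419 z -0.0109 0.0124
x-0.036 1 514 y 0.0424 0.0569 z -0.0107 0.0123
x-0.030 -1 455 y -0.0565 -0.0419 z -0.0109 0.0122
x-0.030 1 442 y 0.0423 0.0568 z -0.0109 0.0124
x-0.024 -1 351 y -0.0552 -0.042 z -0.0107 0.0119
x-0.024 1 345 y 0.0424 0.0561 z -0.0107 0.012
x-0.018 -1 106 y -0.0429 -0.0421 z -0.0094 0.0114
x-0.018 1 104 y 0.0425 0.0435 z -0.0092 0.011
```

View pics/c_w.png

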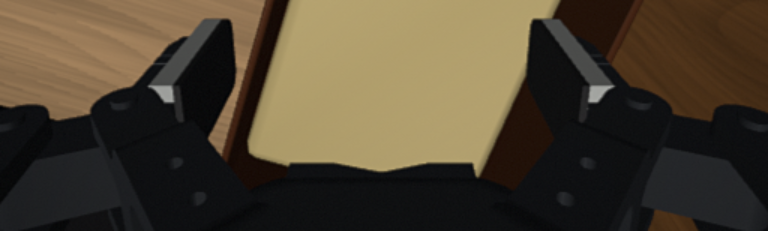

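```bash
python3 - <<'E'
from h import *
for psi in(1.5,181.5,91.5,-88.5): print(psi, r.inverse_kinematics([.50,.055,.33],down(psi)), r.inverse_kinematics([.43,.06,.13],down(psi)))
# straight up first
p=read_eef_pos(); r.move_linear([p[0],p[1],.32],v=.25)
r.reach([.50,.055,.33],down(91.5)); print(read_t(),read_eef_pos())
im,d,c=shot('wrist','d_w'); P=cloud(d,c); np.savez('w1.npz',im=im,P=P)
hsv=cv2.cvtColor(im,cv2.COLOR_RGB2HSV)
br=(hsv[...,0]>15)&(hsv[...,0]<35)&(hsv[...,1]>120)&(P[...,2]>.12)&(P[...,2]<.15)
q=P[br];print(br.sum(),q.mean(0),np.percentile(q,[2,98],axis=0))
rr=cv2.minAreaRect((q[:,:2]*1000).astype(np.float32));print(rr)
E
```

```text
1.5 [-1.59547223e+00  7.85969613e+00  8.98229695e+01 -2.54444375e-14
  8.23173343e+01 -3.09547223e+00] [-1.18769205e+00  1.47273854e+01  1.13158743e+02 -2.54444375e-14
  5.21138717e+01 -2.68769205e+00]
181.5 None None
91.5 [ -1.59547223   7.85969613  89.82296954   0.          82.31733433
 -93.09547223] [-1.18769205e+00  1.47273854e+01  1.13158743e+02 -2.54444375e-14
  5.21138717e+01 -9.26876920e+01]
-88.5 [-1.59547223  7.85969613 89.82296954  0.         82.31733433 86.90452777] [-1.18769205e+00  1.47273854e+01  1.13158743e+02 -2.54444375e-14
  5.21138717e+01  8.73123080e+01]
3.2917 [0.50020074 0.05431098 0.3299629 ]
1540 [0.6000166  0.05924996 0.14075528] [[ 0.58913322 -0.00161426  0.13546791]
 [ 0.63168947  0.11952024  0.14373385]]
((617.0842895507812, 88.95790100097656), (195.67691040039062, 68.51435089111328), 77.3518295288086)<stdin>:2: UserWarning: Gimbal lock detected. Setting third angle to zero since it is not possible to uniquely determine all angles.
<stdin>:5: UserWarning: Gimbal lock detected. Setting third angle to zero since it is not possible to uniquely determine all angles.
```

View pics/d_w.png

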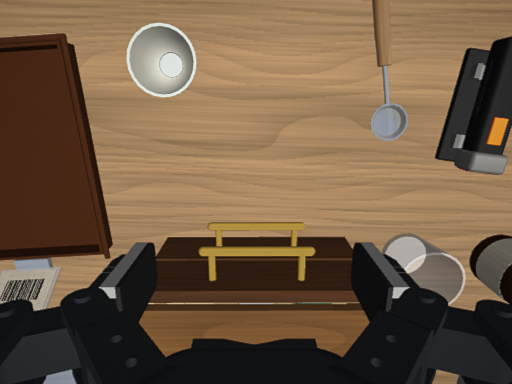

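The wrist view shows the upper handle bar from (200,251) to (315,251) px, with the lower one above it in the image at y≈226. The cup is at (162,60), the spoon bowl at (388,122), and the scanner and cradle at top right. Next I fit the bar's line, then hook it with one open finger and pull.

```bash
sed -i '1i import warnings; warnings.filterwarnings("ignore")' h.py; python3 - <<'E'
from h import *
Z=np.load('w1.npz'); im=Z['im'];P=Z['P']
c=cam('wrist',(np.array(read_eef_pos()),np.array(read_eef_rot())))
hsv=cv2.cvtColor(im,cv2.COLOR_RGB2HSV)
br=((hsv[...,0]>15)&(hsv[...,0]<35)&(hsv[...,1]>120)).astype(np.uint8); br[:240]=0; br[258:]=0
ys,xs=np.nonzero(br); k=(xs>190)&(xs<325); q=ray(c,np.c_[xs[k],ys[k]],.1405)
print(cv2.minAreaRect((q[:,:2]*1000).astype(np.float32)), q.mean(0))
print(ray(c,[[200,251],[315,251]],.139))
# front top edge of cabinet: pixel rows ~303; clouds of panel front
for nm,uv,z in [('cup',(162,60),.055),('spoon bowl',(388,122),.01),('measure',(415,262),.04)]: print(nm,ray(c,[uv],z).round(3))
f=(P[...,2]>.145)&(P[...,2]<.158)&(P[...,0]<.7);print(np.nanmedian(P[f],0))
E
```

```text
((591.5903930664062, 58.80559539794922), (20.667205810546875, 130.57887268066406), 1.4467573165893555) [0.5939849  0.05888668 0.1405    ]
[[ 0.59688901 -0.00429824  0.139     ]
 [ 0.59364366  0.12435012  0.139     ]]
cup [[ 0.39  -0.059  0.055]]
spoon bowl [[0.458 0.239 0.01 ]]
measure [[0.656 0.293 0.04 ]]
[0.63080233 0.05701946 0.15152979]
```

```bash
python3 - <<'E'
from h import *
a=np.radians(1.45); u=np.array([np.cos(a),np.sin(a),0])
bar=np.array([.599,.060,0])
c0=bar+u*(.020-.0497)
o=down(1.45)
r.reach(list(c0+[0,0,.25]),o)
hit=r.move_linear(list(c0+[0,0,.118]),v=.08,threshold=6); print('desc',hit,read_eef_pos(),read_force())
if not hit:
    hit=r.move_linear(list(c0-u*.205+[0,0,.118]),v=.07,threshold=14); print('pull',hit,read_eef_pos(),read_force(),read_t())
E
```

```text
desc False [0.56968585 0.05926102 0.11848916] [ 1.2635643  -0.50739384 -0.2914273 ]
pull True [0.38180437 0.05442007 0.11846865] [0.91146942 0.04402916 1.08237401] 8.9333
```

```bash
python3 - <<'E'
from h import *
p=np.array(read_eef_pos()); a=np.radians(1.45); u=np.array([np.cos(a),np.sin(a),0])
r.move_linear(list(p+u*.006),v=.05); r.move_linear(list(p+u*.006+[0,0,.16]),v=.2)
r.reach([.50,.057,.38],down(91.45)); r.wait(.2)
im,d,c=shot('wrist','e_w',1.5); np.savez('w2.npz',im=im,d=d,P=cloud(d,c),K=c[0],R=c[1],t=c[2])
shot('side','e_s',1.5); print(read_t())
E
```

```text
11.85
```

View pics/e_w.png

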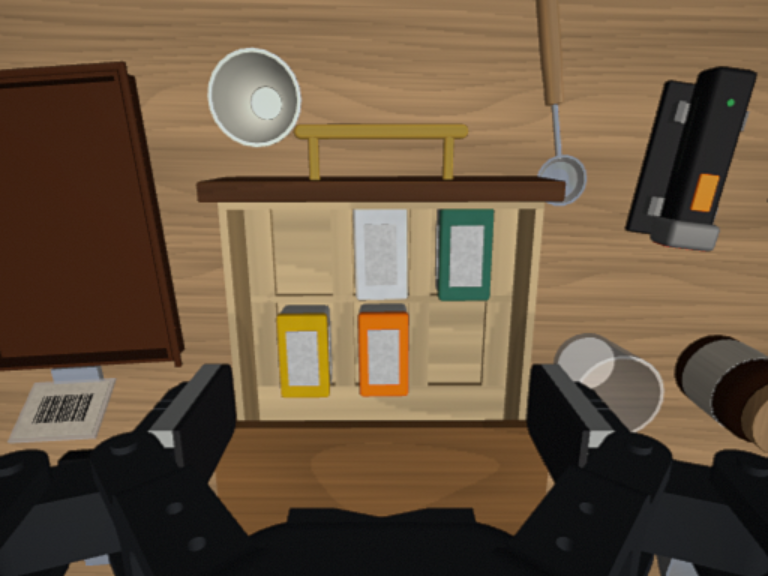

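View pics/e_s.png

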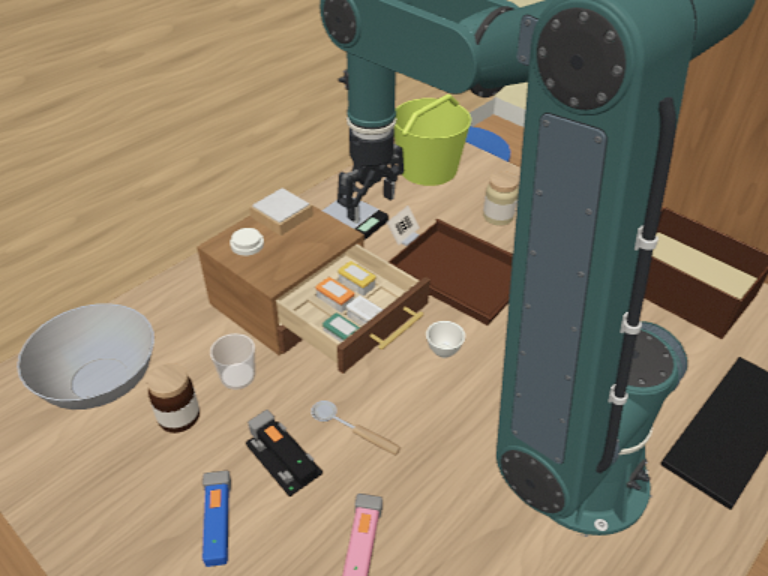

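Tin layout: white is front-centre (382,254), green is front +y (465,255), yellow is rear −y (303,355) and orange is rear-centre (384,353), in the 1.5× picture. The front −y and rear +y pockets are empty, and the drawer is out. Each tin has a neighbour in its row, so I need the fingertip profile and the exact layout.

```bash
python3 - <<'E'
from h import *
Z=np.load('w2.npz'); d=Z['d']; T=vision.camera_model('wrist')['T_tool_cam']
c=(Z['K'],Z['R'],Z['t'])
P=cloud(d,(Z['K'],np.eye(3),np.zeros(3)))@T[:3,:3].T+T[:3,3]
q=P[(d>0)&(d<.2)&(P[...,0]>-.05)&(P[...,0]<.005)]
for lo in np.arange(-.030,-.008,.002):
    s=q[(q[:,0]>=lo)&(q[:,0]<lo+.002)]
    if len(s): print('%.3f'%lo,len(s),'|y|',abs(s[:,1]).min().round(4),abs(s[:,1]).max().round(4),'z',s[:,2].min().round(4),s[:,2].max().round(4), 'front-face-z at', )
# tins
im=Z['im'];hsv=cv2.cvtColor(im,cv2.COLOR_RGB2HSV);W=Z['P']
a=np.radians(1.45)
z=W[...,2]
top=((z>.126)&(z<.140)&(W[...,0]>.44)&(W[...,0]<.67)&(abs(W[...,1]-.06)<.1)).astype(np.uint8)
n,lab,st,ce=cv2.connectedComponentsWithStats(top)
for i in range(1,n):
    if st[i,4]>200:
        cnt,_=cv2.findContours((lab==i).astype(np.uint8),0,2); R=cv2.minAreaRect(ray(c,cnt[0][:,0],.133)[:,:2].astype(np.float32)*1000)
        print('tin',[np.round(v,1) for v in R],'z',np.median(z[lab==i]).round(4),im[lab==i].mean(0).round())
# handle bar
br=((hsv[...,0]>15)&(hsv[...,0]<35)&(hsv[...,1]>120));ys,xs=np.nonzero(br[80:94,190:320]);q=ray(c,np.c_[xs+190,ys+80],.1405);print('bar',q.mean(0))
# walls: top edges
for z0,lst in((.152,[(229/1.5,300/1.5),(245/1.5,300/1.5),(512/1.5,300/1.5),(528/1.5,300/1.5)]),(.162,[(382/1.5,180/1.5),(382/1.5,200/1.5)])): print(ray(c,lst,z0)[:,:2].round(4))
# wall from depth
w=(abs(z-.152)<.004)&(W[...,0]>.50)&(W[...,0]<.60)&(abs(W[...,1]-.06)<.14); ys=W[w][:,1]; print('walls y',np.percentile(ys[ys<.06],[2,50,98]),np.percentile(ys[ys>.06],[2,50,98]))
E
```

```text
-0.030 310 |y| 0.0414 0.0576 z -0.0126 0.0104 front-face-z at
-0.028 297 |y| 0.0416 0.0564 z -0.0125 0.0099 front-face-z at
-0.026 270 |y| 0.0415 0.0568 z -0.0129 0.01 front-face-z at
-0.024 272 |y| 0.0417 0.0559 z -0.0124 0.0102 front-face-z at
-0.022 231 |y| 0.0416 0.055 z -0.0123 0.0102 front-face-z at
-0.020 188 |y| 0.0415 0.0497 z -0.0121 0.01 front-face-z at
-0.018 128 |y| 0.0417 0.0437 z -0.0111 0.0099 front-face-z at
-0.016 82 |y| 0.0417 0.0439 z -0.0103 0.0096 front-face-z at
-0.014 1 |y| 0.0422 0.0422 z 0.0012 0.0012 front-face-z at
tin [array([513.9,  55.9]), array([75.3, 43. ]), np.float64(2.7)] z 0.1347 [182. 184. 183.]
tin [array([512.8, 124.3]), array([76. , 43.6]), np.float64(1.9)] z 0.1346 [101. 129. 118.]
tin [array([600.7,  59.9]), array([77.9, 42.2]), np.float64(2.1)] z 0.1346 [191. 133.  82.]
tin [array([604.3,  -8.2]), array([76.9, 43.6]), np.float64(1.8)] z 0.1348 [177. 157.  80.]
bar [0.41833669 0.05469967 0.1405    ]
[[ 0.5495 -0.0626]
 [ 0.5491 -0.05  ]
 [ 0.5438  0.1612]
 [ 0.5435  0.1739]]
[[0.4528 0.056 ]
 [0.4671 0.0564]]
walls y [-0.06547849 -0.06105481 -0.0575481 ] [0.17214961 0.17541773 0.1795766 ]
```

The fingertip tapers (about 2 mm thick over the last 4 mm), so a shallow start with the pads swinging down 10 mm lets me grip beside a neighbour. Next I look at the tray from above.

```bash
python3 - <<'E'
from h import *
r.reach([.47,-.24,.42],down(91.45)); r.wait(.15)
im,d,c=shot('wrist','f_w',1.5); W=cloud(d,c); np.savez('w3.npz',im=im,d=d,P=W,K=c[0],R=c[1],t=c[2])
z=W[...,2]; hsv=cv2.cvtColor(im,cv2.COLOR_RGB2HSV)
m=((hsv[...,2]<95)&(hsv[...,1]>100)&(d>.25)&(z<.06)&(z>-.02)).astype(np.uint8)
cn,_=cv2.findContours(m,0,2); k=max(cn,key=cv2.contourArea); R=cv2.minAreaRect(k); print(R)
box=cv2.boxPoints(R); 
ap=cv2.approxPolyDP(cv2.convexHull(k),8,True)[:,0]; print(ap.tolist()); print(ray(c,ap,.034)[:,:2].round(4))
Q=cv2.minAreaRect(ray(c,k[:,0],.034)[:,:2].astype(np.float32)*1000); print('rim rect',Q)
rim=(abs(z-.034)<.006)&(m>0); print(cv2.minAreaRect(W[rim][:,:2].astype(np.float32)*1000))
fl=(abs(z-.004)<.006)&(m>0); print('floor',cv2.minAreaRect(W[fl][:,:2].astype(np.float32)*1000)); print(read_t())
E
```

```text
((222.43601989746094, 165.9471435546875), (181.37635803222656, 144.5263214111328), 87.07927703857422)
[[290, 72], [297, 252], [171, 259], [146, 81]]
[[ 0.3612 -0.1871]
 [ 0.6612 -0.1576]
 [ 0.681  -0.3814]
 [ 0.3801 -0.4072]]
rim rect ((521.4998779296875, -282.6741638183594), (303.9554748535156, 225.6181182861328), 5.023850440979004)
((624.8508911132812, -213.7532958984375), (521.8567504882812, 344.85400390625), 5.030055046081543)
floor ((637.4243774414062, -224.55718994140625), (523.4129028320312, 301.5069274902344), 5.110206604003906)
13.2
```

View pics/f_w.png

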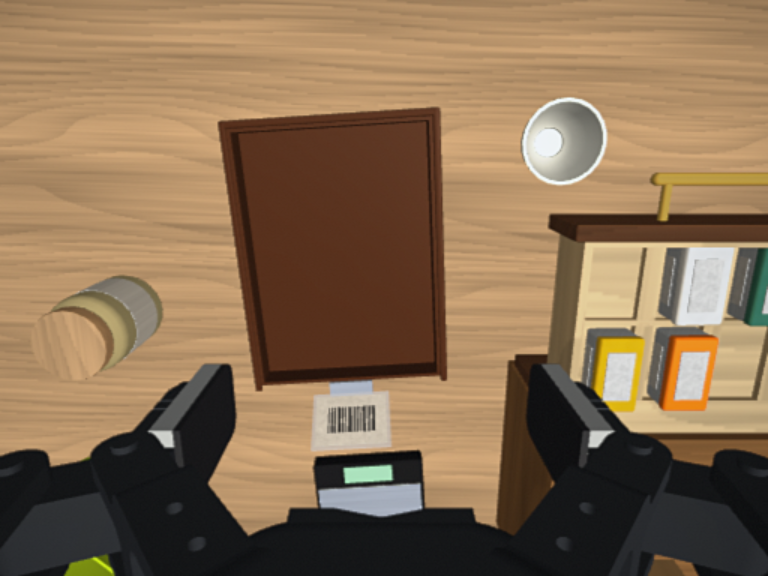

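Tray: centre (0.5215, −0.283), yaw 5°. The ticket is at (234,279) px raw, beyond the tray's middle, with jar at left and cup at top right. I'll write pick and place helpers and start with the white tin, shifted slightly to its free side.

```bash
cat > pp.py <<'E'
from h import *
TR=np.array([.5215,-.283]); TY=np.radians(5.02)
def tray(x,y): return TR+np.array([x*np.cos(TY)-y*np.sin(TY), x*np.sin(TY)+y*np.cos(TY)])
def tilt(psi,al):
    """tool down, jaw heading psi, tips leaned al deg toward +jaw"""
    p=np.radians(psi);al=np.radians(al);j=np.array([np.cos(p),np.sin(p),0])
    return rpy(j*np.sin(al)-np.array([0,0,np.cos(al)]), j*np.cos(al)+np.array([0,0,np.sin(al)]))
def pick(xy,z=.119,al=0,psi=91.45,up=.27,th=8):
    a=np.radians(al); j=np.array([np.cos(np.radians(psi)),np.sin(np.radians(psi))])
    o=tilt(psi,al)
    # xy,z given for open-tip centre = TCP 13.5 mm back along the tool
    P=np.array([*(np.array(xy)+j*np.sin(a)*.0135), z])
    r.reach(list(P+[0,0,.10]),o)
    hit=r.move_linear(list(P),v=.12,threshold=th)
    print('down',hit,np.round(read_eef_pos(),4),np.round(read_force(),1))
    if hit: return False
    r.grab(); op=read_opening(); print('open',round(op,4))
    P[2]=up; r.move_linear(list(P),v=.15); op=read_opening(); print('lifted',round(op,4),np.round(read_force(),1),read_t())
    return op>.03
def place(x,y,z=.026,psi=95.02,th=6):
    q=tray(x,y); r.reach([*q,.16],down(psi))
    print('still',round(read_opening(),4))
    hit=r.move_linear([*q,z],v=.08,threshold=th); print('put',hit,np.round(read_eef_pos(),4),np.round(read_force(),1))
    r.open_gripper(); r.move_linear([*q,.20],v=.2); print(read_t())
E
python3 - <<'E'
from pp import *
ok=pick([.5139,.0559-.003]); shot('side','g_s',1.5)
E
```

```text
down False [0.5146 0.0527 0.1196] [ 0.5  0.3 -1.1]
open 0.0404
lifted 0.0403 [-0.  -0.4 -0.6] 17.1667
```

View pics/g_s.png

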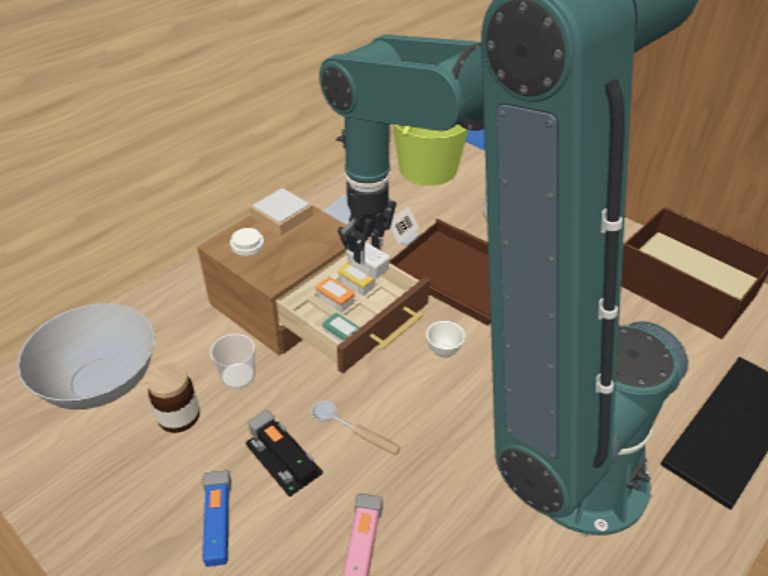

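The white tin is held level at (370,260) px and the others are undisturbed. I'll place it, then do orange with its free side at +y.

```bash
python3 - <<'E'
from pp import *
place(-.065,.044)
r.reach([.50,.0,.36],down(91.45))
if pick([.6007,.0599+.003]): place(.065,.044)
r.reach([.50,-.05,.40],down(91.45)); r.wait(.1)
shot('wrist','h_w',1.2); print(read_t())
E
```

```text
still 0.0405
put True [ 0.4527 -0.2448  0.0269] [ 0.  -0.   5.2]
21.5667
down False [0.6014 0.0628 0.12  ] [ 0.5 -0.6  0.4]
open 0.0403
lifted 0.0406 [ 0.4 -0.4 -1.1] 26.1
still 0.0404
put True [ 0.5823 -0.2334  0.0269] [-1.   0.1  5.7]
30.4417
31.6833
```

View pics/h_w.png

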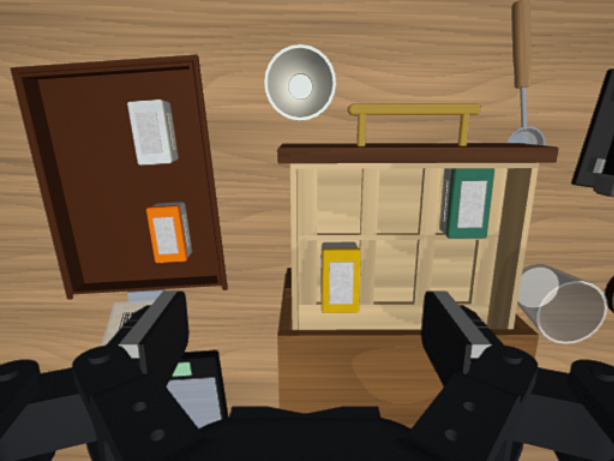

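White and orange lie flat in the tray at (152,130) and (167,235) px. Green (470,203) and yellow (340,280) remain, each beside a drawer wall. For these I lean the tool 8° so the outer finger clears the wall.

```bash
python3 - <<'E'
from pp import *
ok=pick([.5128,.1182],z=.1125,al=8)
shot('side','i_s',1.5); shot('wrist','i_w')
E
```

```text
down False [0.5135 0.12   0.1132] [-0.5  0.1 -0.2]
open 0.0417
lifted 0.0415 [ 0.2 -0.6 -0.7] 35.3417
```

View pics/i_s.png

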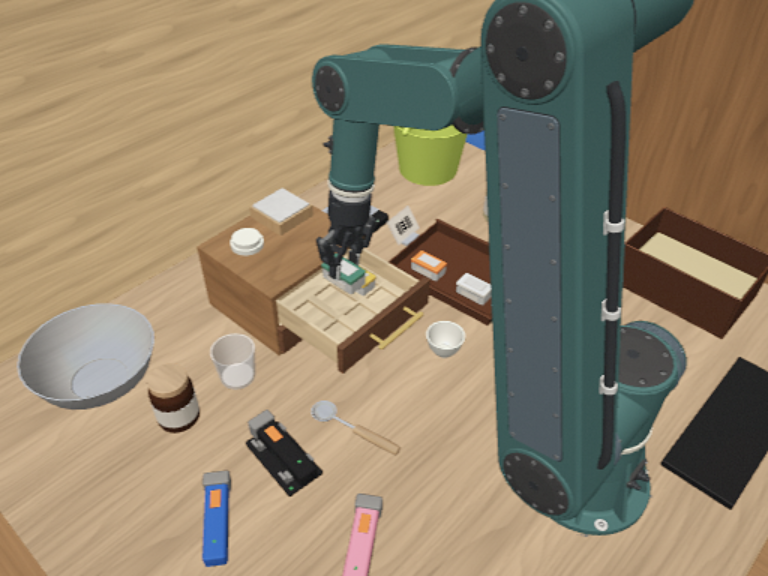

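```bash
python3 - <<'E'
from pp import *
place(-.065,-.044,z=.013)
r.reach([.50,-.02,.34],down(91.45))
if pick([.6043,-.0082+.0063],z=.1125,al=-8): place(.065,-.044,z=.013)
r.reach([.50,-.10,.42],down(91.45)); r.wait(.1)
shot('wrist','j_w',1.2); print(read_t())
E
```

```text
still 0.0415
put True [ 0.4604 -0.3328  0.0228] [ 0.8 -0.7 -0.2]
40.2167
down False [ 0.6049 -0.0039  0.1134] [ 0.  -0.  -0.6]
open 0.0419
lifted 0.0416 [-0.1 -0.5 -2.3] 44.8833
still 0.0418
put True [ 0.5898 -0.3208  0.023 ] [ 0.9 -0.6 -0.5]
49.2333
50.6167
```

View pics/j_w.png

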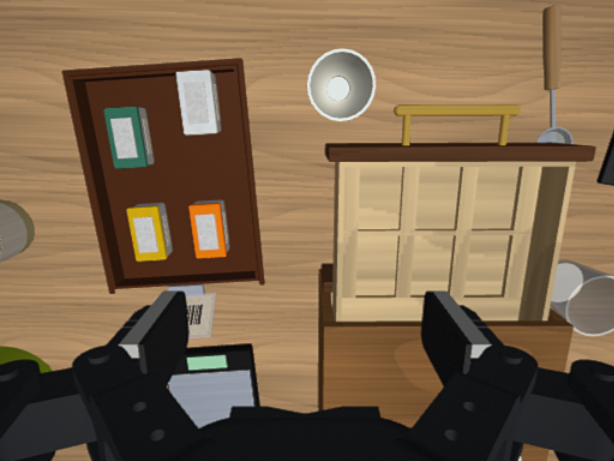

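All four tins are in the tray and the drawer is empty. White, at (198,100) px, looks shifted towards the near wall, perhaps the announced knock, so I check heights and positions.

```bash
cat > tins.py <<'E'
from pp import *
def tins(save=None):
    im,d,c=shot('wrist',save,1.2); W=cloud(d,c); z=W[...,2]
    L=(W[...,:2]-TR); X=L[...,0]*np.cos(TY)+L[...,1]*np.sin(TY); Y=-L[...,0]*np.sin(TY)+L[...,1]*np.cos(TY)
    m=((abs(X)<.139)&(abs(Y)<.1)&(z>.030)&(z<.09)).astype(np.uint8); m=cv2.morphologyEx(m,cv2.MORPH_OPEN,np.ones((3,3)))
    n,lab,st,ce=cv2.connectedComponentsWithStats(m)
    for i in range(1,n):
        if st[i,4]>150:
            k=lab==i; R=cv2.minAreaRect(np.c_[X[k],Y[k]].astype(np.float32)*1000)
            print([np.round(v,1) for v in R],'z pct',np.percentile(z[k],[10,50,90]).round(4),np.median(im[k],0))
if __name__=='__main__': tins('k_w')
E
python3 tins.py
```

```text
[array([-101.6,   51.4]), array([43.1, 74.7]), np.float64(89.9)] z pct [0.0401 0.0417 0.0432] [199. 201. 200.]
[array([-65.7, -46.5]), array([77.2, 43.9]), np.float64(0.3)] z pct [0.0396 0.0418 0.0433] [ 54. 111.  91.]
[array([66. , 43.1]), array([43.6, 77.2]), np.float64(89.7)] z pct [0.0399 0.0418 0.0432] [215. 124.  29.]
[array([ 64.6, -41.6]), array([77.1, 43.6]), np.float64(0.2)] z pct [0.0395 0.0418 0.0432] [198.  168.   26.5]
```

White was knocked but lies flat inside the tray (−102, 51 mm), and all lids are level. Next I shut the drawer by pushing the handle with closed fingers.

```bash
python3 - <<'E'
from pp import *
a=np.radians(1.45); u=np.array([np.cos(a),np.sin(a),0])
s=np.array([.4183,.0547,0])-u*.040
r.reach(list(s+[0,0,.22]),down(91.45)); r.grab()
r.move_linear(list(s+[0,0,.126]),v=.15,threshold=8)
hit=r.move_linear(list(s+u*.235+[0,0,.126]),v=.10,threshold=12); print(hit,read_eef_pos(),read_force(),read_t())
p=np.array(read_eef_pos())
r.move_linear(list(p-u*.02),v=.1); r.move_linear(list(p-u*.02+[0,0,.15]),v=.2)
r.open_gripper()
shot('side','l_s',1.5)
E
```

```text
True [0.57998361 0.05901445 0.12484572] [ 0.40932803  0.91489221 -0.96119189] 55.075
```

View pics/l_s.png

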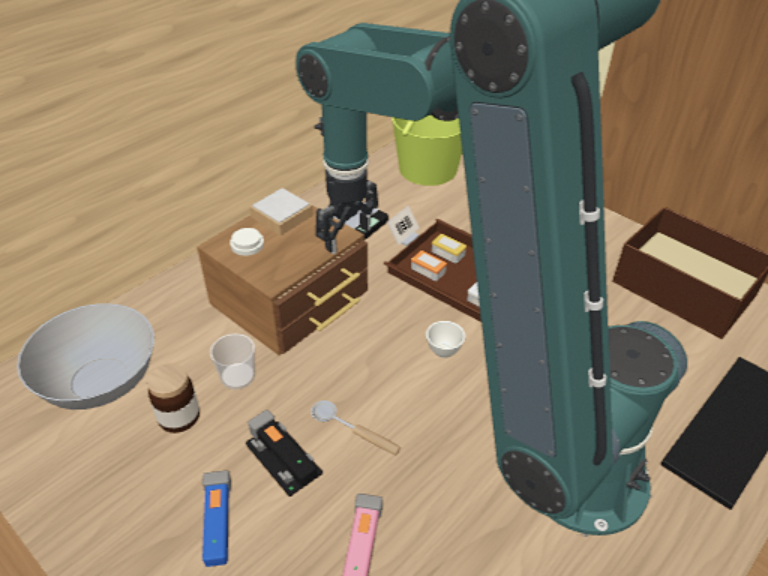

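The drawer looks shut. The scanner is next: a wrist view over the cradle, and a re-check of the shut handle.

```bash
python3 - <<'E'
from pp import *
r.reach([.50,.055,.33],down(91.5)); r.wait(.1)
im,d,c=shot('wrist','m_w'); hsv=cv2.cvtColor(im,cv2.COLOR_RGB2HSV)
br=((hsv[...,0]>15)&(hsv[...,0]<35)&(hsv[...,1]>120)); br[:240]=0;br[258:]=0
ys,xs=np.nonzero(br);k=(xs>190)&(xs<325);q=ray(c,np.c_[xs[k],ys[k]],.1405);print('bar now',q.mean(0),'(start .5940,.0589)')
r.reach([.42,.36,.32],down(80)); r.wait(.15)
im,d,c=shot('wrist','n_w',1.5); W=cloud(d,c); np.savez('w5.npz',im=im,d=d,P=W,K=c[0],R=c[1],t=c[2]); print(read_t())
E
```

```text
bar now [0.59383226 0.05883309 0.1405    ] (start .5940,.0589)
59.1167
```

View pics/n_w.png

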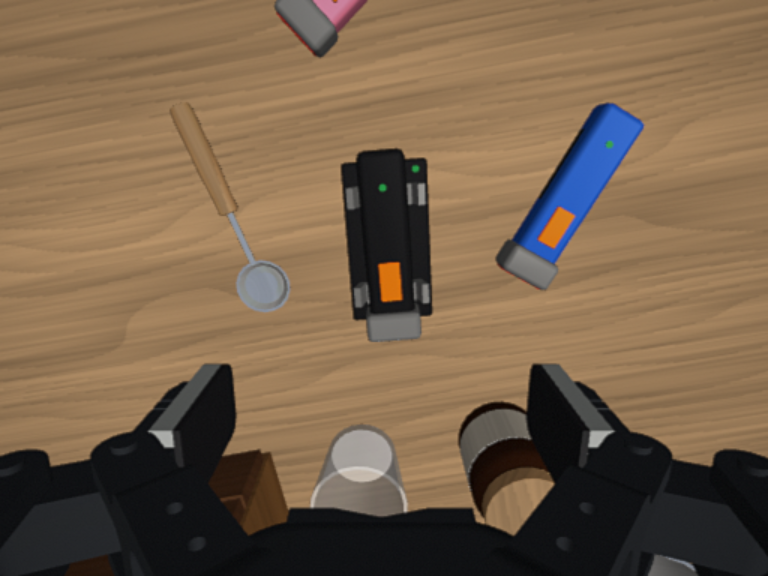

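The scanner lies in its cradle, body (382,235) px and head (394,325) px, with green LEDs at the tail. The spoon, blue and pink look-alikes are clear of it, and the handle is back at its starting place to within 0.2 mm. Next come precise fits of scanner and cradle.

```bash
python3 - <<'E'
from pp import *
Z=np.load('w5.npz'); im=Z['im'];W=Z['P'];c=(Z['K'],Z['R'],Z['t']); z=W[...,2]
hsv=cv2.cvtColor(im,cv2.COLOR_RGB2HSV)
roi=np.zeros(z.shape,bool); roi[90:235,220:295]=1
b=roi&(z>.049)&(z<.0605)
k=W[b]; print('top z',np.median(k[:,2]))
cn,_=cv2.findContours(b.astype(np.uint8),0,2); cn=max(cn,key=cv2.contourArea)[:,0]
R=cv2.minAreaRect(ray(c,cn,.054)[:,:2].astype(np.float32)*1000); print('scanner top rect',R)
# body only, dark pixels
dk=b&(hsv[...,2]<60); cn,_=cv2.findContours(dk.astype(np.uint8),0,2); cn=max(cn,key=cv2.contourArea)[:,0]
print('body',cv2.minAreaRect(ray(c,cn,.054)[:,:2].astype(np.float32)*1000))
og=roi&(hsv[...,0]<16)&(hsv[...,1]>180)&(hsv[...,2]>150); ys,xs=np.nonzero(og); print('trigger',ray(c,[[xs.mean(),ys.mean()]],.055))
g=roi&(hsv[...,0]>45)&(hsv[...,0]<80)&(hsv[...,1]>120)&(hsv[...,2]>60); n,l,s,ce=cv2.connectedComponentsWithStats(g.astype(np.uint8)); print('leds',s[1:,4],ray(c,ce[1:],.054)[:,:2].round(4))
# cradle base plate: dark low points
bp=roi&(hsv[...,2]<75)|b; cn,_=cv2.findContours(bp.astype(np.uint8),0,2); 
lo=roi&(hsv[...,2]<75)&(z<.02); ys,xs=np.nonzero(lo); q=ray(c,np.c_[xs,ys],.010)[:,:2]; print('base',cv2.minAreaRect(q.astype(np.float32)*1000))
print('corners',ray(c,np.array([(342,164),(427,158),(432,315),(354,320)])/1.5,.010)[:,:2].round(4))
# saddles: gray high
sd=roi&(hsv[...,1]<40)&(hsv[...,2]>90)&(z>.018)&(z<.04); n,l,s,ce=cv2.connectedComponentsWithStats(sd.astype(np.uint8))
for i in range(1,n):
    if s[i,4]>8: print('saddle',s[i,4],ray(c,[ce[i]],.031)[0,:2].round(4),np.median(z[l==i]))
E
```

```text
top z 0.05520009005524402
scanner top rect ((435.34222412109375, 360.79913330078125), (48.23075485229492, 164.3780975341797), 84.48350524902344)
body ((424.6550598144531, 360.87786865234375), (42.732696533203125, 142.03265380859375), 83.83177947998047)
trigger [[0.46315206 0.35822689 0.055     ]]
leds [26 27] [[0.3733 0.3945]
 [0.3836 0.3656]]
base ((437.62103271484375, 361.82818603515625), (76.55008697509766, 148.8162841796875), 83.5132827758789)
corners [[0.3607 0.3335]
 [0.3689 0.4092]
 [0.5163 0.3918]
 [0.508  0.3159]]
saddle 31 [0.3946 0.3874] 0.02346636375487575
saddle 61 [0.396  0.3975] 0.03160323469799882
saddle 57 [0.3896 0.336 ] 0.03220390750237909
saddle 12 [0.4821 0.3781] 0.0234484562685285
saddle 50 [0.4864 0.3879] 0.031760069455491965
saddle 53 [0.4791 0.3259] 0.0319497989562058
```

```bash
cat > aim.py <<'E'
from pp import *
CR=np.array([.4377,.3618]); CY=-6.3; SEAT=.038
TK=np.array([*tray(.176,0),.068])
def aim(p=20,h=5.02,dist=.11,g=.0044,k=.014,tk=TK):
    p=np.radians(p);h=np.radians(h)
    b=np.array([np.cos(p)*np.cos(h),np.cos(p)*np.sin(h),-np.sin(p)]); y=np.array([-np.sin(h),np.cos(h),0]); zz=np.cross(b,y)
    Wn=tk-dist*b; O=Wn-.084*b; G=O+g*b; tcp=G-k*zz
    return tcp, rpy(-zz,y), Wn, O
E
python3 - <<'E'
from aim import *
Z=np.load('w3.npz');c=(Z['K'],Z['R'],Z['t']);W=Z['P']
print('ticket nominal',TK,'ray',ray(c,[[351/1.5,419/1.5]],.068),'depth',np.nanmedian(W[272:287,225:243].reshape(-1,3),0))
# black bars centroid
im=Z['im'];g=cv2.cvtColor(im,cv2.COLOR_RGB2GRAY)[262:297,208:262]; m=g<70; ys,xs=np.nonzero(m); print('bars',xs.min()+208,xs.max()+208,ys.min()+262,ys.max()+262, ray(c,[[(xs.min()+xs.max())/2+208,(ys.min()+ys.max())/2+262]],.068))
for p in(10,20,30):
    t,o,Wn,O=aim(p); print(p,t.round(3),Wn.round(3),O.round(3),r.inverse_kinematics(list(t),o))
print(r.inverse_kinematics([*CR,.024],down(90+CY)))
E
```

```text
ticket nominal [ 0.6968249  -0.26759939  0.068     ] ray [[ 0.69836837 -0.26683006  0.068     ]] depth [ 0.69640226 -0.26734075  0.06984481]
bars 226 249 271 287 [[ 0.69756769 -0.26088828  0.068     ]]
10 [ 0.508 -0.284  0.087] [ 0.589 -0.277  0.087] [ 0.507 -0.284  0.102] [ -32.13533421   32.47443183   90.07570393   -6.61352517   65.59367129
 -123.99115022]
20 [ 0.515 -0.284  0.12 ] [ 0.594 -0.277  0.106] [ 0.515 -0.284  0.134] [ -28.68287393   35.56611713   80.89971384  -11.0922597    80.5567351
 -120.23568894]
30 [ 0.526 -0.283  0.151] [ 0.602 -0.276  0.123] [ 0.529 -0.282  0.165] [ -25.7078061    40.02356808   71.11622333  -14.86175263   95.08022392
 -118.58446142]
[ 3.26080611e+01  3.28666756e+01  1.01421243e+02 -2.54444375e-14
  4.57120815e+01 -5.10919389e+01]
```

Ticket position is confirmed to about 1–2 mm and all poses are reachable. Grasping the scanner.

```bash
python3 - <<'E'
from aim import *
o=down(90+CY)
r.reach([*CR,.16],o); h=r.move_linear([*CR,.024],v=.1,threshold=8); print(h,read_eef_pos())
r.grab(); print('op',read_opening(),read_force())
r.move_linear([*CR,.12],v=.1); r.move_linear([*CR,.28],v=.2); print('op',read_opening(),read_t())
shot('wrist','o_w',1.2); shot('side','o_s',1.5)
E
```

```text
False [0.43815535 0.36211569 0.02460534]
op 0.03893717520644421 [ 0.84051556 -0.80399633  6.58677636]
op 0.03875402069080138 63.8583
```

View pics/o_w.png

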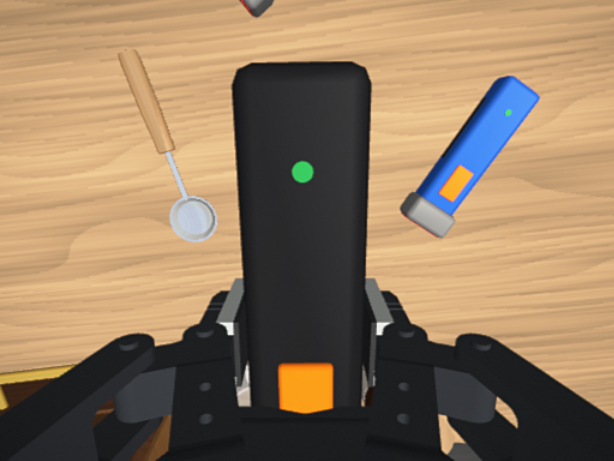

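View pics/o_s.png

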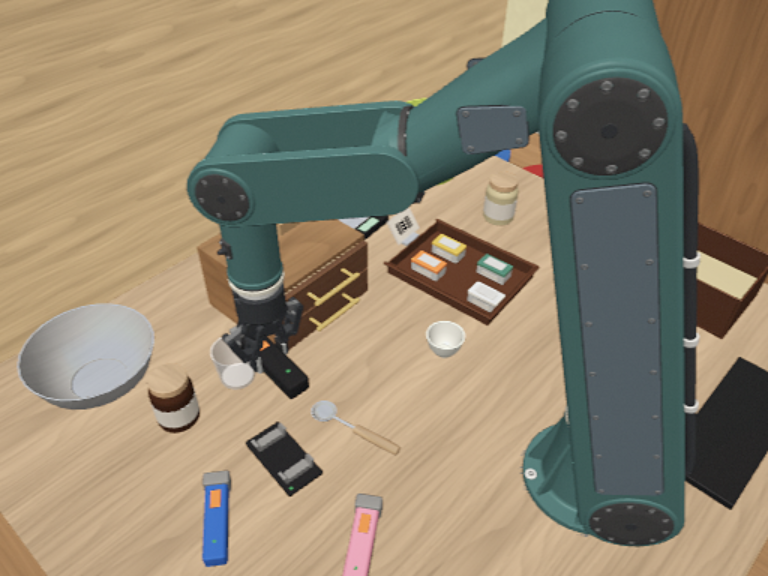

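The scanner is held straight and the cradle is empty; the tins and bystanders are unmoved. I check the scanner's pose in the tool frame (axis tilt and tail end) before aiming.

```bash
cat > grip.py <<'E'
from aim import *
def held(save=None):
    im,d,c=shot('wrist',save,1.2); T=vision.camera_model('wrist')['T_tool_cam']; K=c[0]
    P=cloud(d,(K,np.eye(3),np.zeros(3)))@T[:3,:3].T+T[:3,3]
    m=(d>.05)&(P[...,0]>-.05)&(P[...,0]<.03)&(abs(P[...,1])<.014)&(P[...,2]<-.02)&(P[...,2]>-.12)&(im.max(2)<90)
    q=P[m]; # top surface: x vs z
    A=np.polyfit(q[:,2],q[:,0],1); res=abs(q[:,0]-np.polyval(A,q[:,2])); k=res<.003; A=np.polyfit(q[k,2],q[k,0],1)
    top0=np.polyval(A,0)
    w=(d>.05)&(P[...,0]>-.05)&(P[...,0]<.03)&(abs(P[...,1])<.03)&(P[...,2]<-.03)&(im.max(2)<90); q=P[w]
    mid=[]
    for lo in np.arange(-.075,-.035,.005):
        s=q[(q[:,2]>lo)&(q[:,2]<lo+.005)]
        if len(s)>20: mid.append((lo+.0025,(s[:,1].min()+s[:,1].max())/2))
    B=np.polyfit(*np.array(mid).T,1)
    tail=np.percentile(q[abs(q[:,1])<.012][:,2],1)
    print('top x at z0 %.4f'%top0,'pitch deg %.2f'%np.degrees(np.arctan(A[0])),'yaw deg %.2f'%np.degrees(np.arctan(B[0])),'y0 %.4f'%B[1],'tail z %.4f'%tail,'n',len(q))
if __name__=='__main__': held()
E
python3 grip.py
```

```text
top x at z0 -0.0312 pitch deg -0.50 yaw deg 0.75 y0 -0.0005 tail z -0.0838 n 16982
```

```bash
python3 - <<'E'
from aim import *
t,o,Wn,O=aim(22,dist=.11,g=.0040,k=.015)
r.reach([.56,.05,.33],down(88))
r.reach(list(t+[-.02,0,.15]),o); print('op',read_opening())
r.move_linear(list(t),v=.12); print(read_eef_pos(),t,read_opening())
r.wait(.4)
shot('scene','p_sc',1.5); shot('side','p_s',1.5); print(read_t())
E
python3 grip.py
```

```text
op 0.03896994862322391
[ 0.51616982 -0.28381633  0.12610307] [ 0.51573816 -0.28350612  0.12526749] 0.039017044235205835
68.4833
top x at z0 -0.0307 pitch deg -0.44 yaw deg 1.79 y0 0.0007 tail z -0.0843 n 17092
```

View pics/p_sc.png

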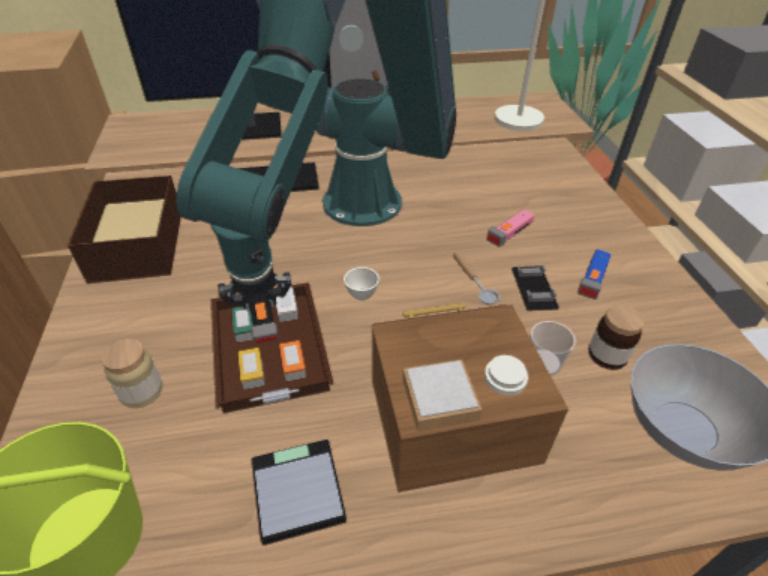

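View pics/p_s.png

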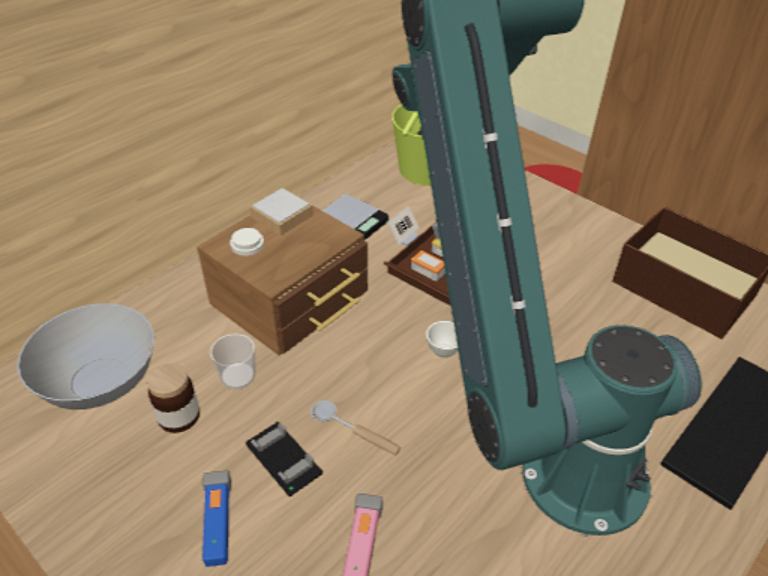

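The scanner head points at the ticket: its red window is at (263,337) px in the 1.5× scene view. All tins are still in the tray. I cross-check the window's position and hold.

```bash
python3 - <<'E'
from aim import *
t,o,Wn,O=aim(22,dist=.11,g=.0040,k=.015)
im,d,c=shot('scene'); print('expected window px*1.5',proj(c,Wn)*1.5,'ticket',proj(c,TK)*1.5)
cv2.imwrite('pics/q.png',cv2.resize(im[180:280,130:230,::-1],None,fx=6,fy=6,interpolation=cv2.INTER_CUBIC))
hsv=cv2.cvtColor(im,cv2.COLOR_RGB2HSV); m=((hsv[...,0]<8)|(hsv[...,0]>172))&(hsv[...,1]>130)&(hsv[...,2]>60); m[:210]=0;m[236:]=0;m[:,:160]=0;m[:,195:]=0
ys,xs=np.nonzero(m); print('red',len(xs),xs.mean()*1.5,ys.mean()*1.5)
r.wait(1.7); print(read_opening(),read_t(),np.abs(read_qvel()).max())
E
```

```text
expected window px*1.5 [[264.20180621 338.60363414]] ticket [[272.94260431 393.24825931]]
red 46 265.7282608695652 339.195652173913
0.03909850873210008 70.2833 0.05917129826150658
```

View pics/q.png

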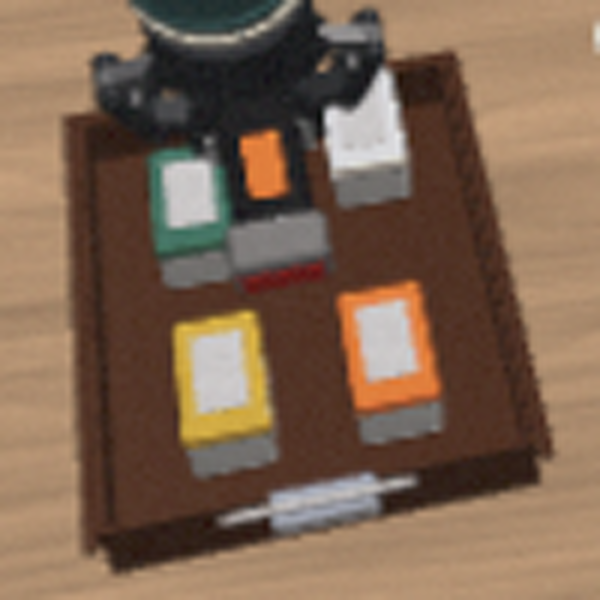

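The red window is within about 1 px of where I expected it, and it was held still for over 2 s. Back to the cradle now.

```bash
python3 - <<'E'
from aim import *
p=np.array(read_eef_pos()); r.move_linear(list(p+[-.02,0,.17]),v=.2)
r.reach([.56,.05,.33],down(88)); 
r.reach([*CR,.28],down(90+CY)); r.wait(.1); print('op',read_opening(),read_t())
from grip import held
held('r_w')
E
```

```text
op 0.039165892982663215 73.95
top x at z0 -0.0311 pitch deg -0.47 yaw deg 0.68 y0 -0.0006 tail z -0.0839 n 17009
```

View pics/r_w.png

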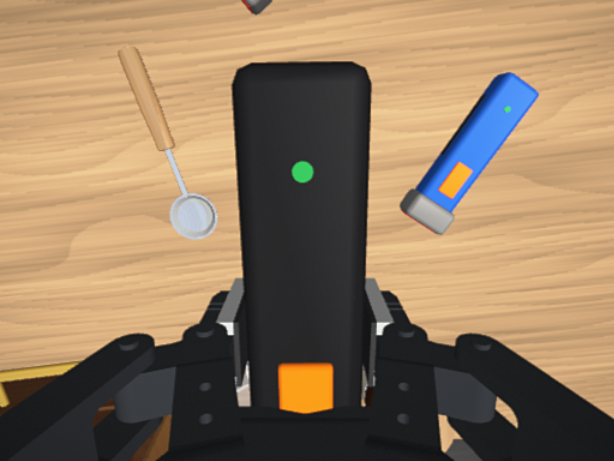

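The scanner sits in the grip exactly as when it was first lifted. I lower it into the cradle at the same TCP height as the grasp, shifted +4 mm along the axis to centre it.

```bash
python3 - <<'E'
from aim import *
a=np.radians(CY); e=CR+.003*np.array([np.cos(a),np.sin(a)])
o=down(90+CY)
r.move_linear([*e,.08],v=.2); h=r.move_linear([*e,.0235],v=.04,threshold=6); print(h,read_eef_pos(),read_force(),read_opening())
if read_eef_pos()[2]<.031:
    r.open_gripper(); r.move_linear([*e,.16],v=.12)
    r.reach([.42,.36,.32],down(80)); r.wait(.15)
    im,d,c=shot('wrist','s_w',1.5); W=cloud(d,c); z=W[...,2]; roi=np.zeros(z.shape,bool); roi[90:240,210:305]=1
    b=roi&(z>.049)&(z<.0615); cn,_=cv2.findContours(b.astype(np.uint8),0,2); cn=max(cn,key=cv2.contourArea)[:,0]
    print('scanner rect',cv2.minAreaRect(ray(c,cn,.054)[:,:2].astype(np.float32)*1000),'z',np.median(z[b]))
    shot('scene','s_sc',1.5)
print(read_t())
E
```

```text
True [0.44052204 0.36135897 0.02450746] [-0.79537071  0.67272866  4.78234052] 0.039174052252839306
scanner rect ((438.291015625, 359.2999267578125), (48.0116081237793, 165.06463623046875), 85.4928207397461) z 0.055331816991713065
79.2083
```

```bash
ls pics | grep s_
```

```text
s_sc.png
s_w.png
```

View pics/s_w.png

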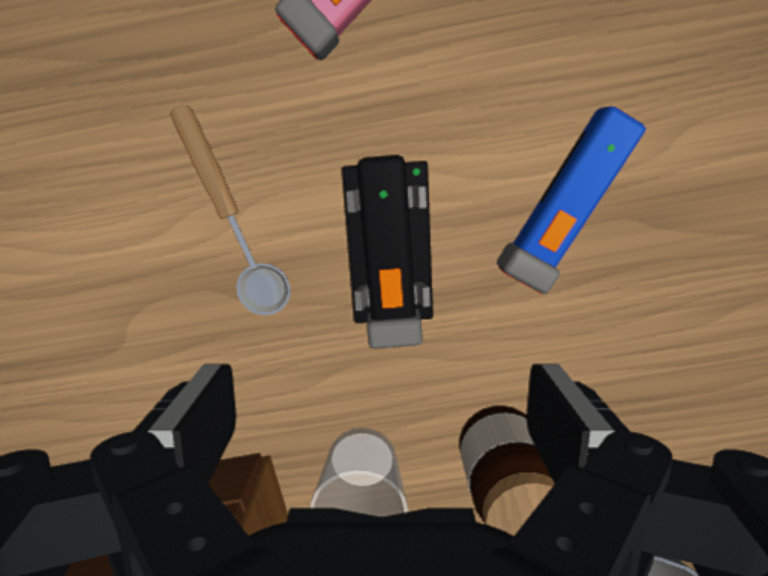

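View pics/s_sc.png

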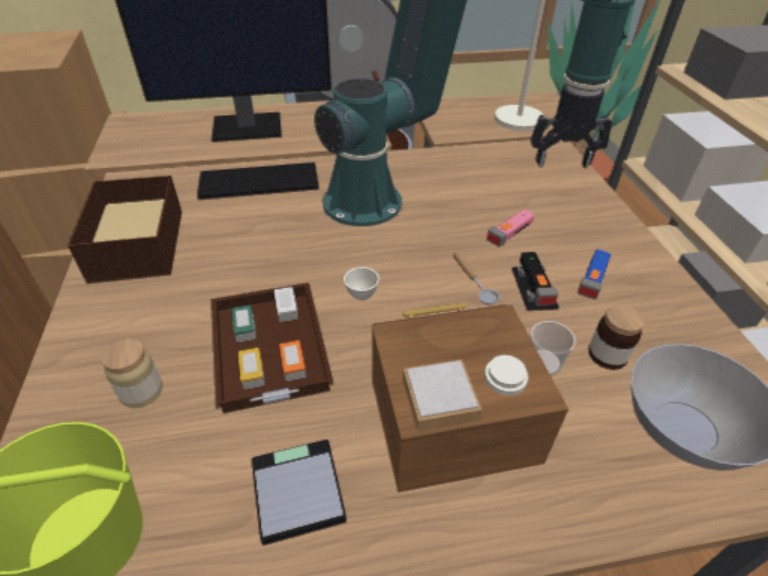

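The scanner sits level in the cradle (head (394,332) px, height as at the start, about 1–3 mm off the seat). Four tins lie flat in the tray, the drawer is shut and the bystanders are in place. Handing in.

```bash
python3 - <<'E'
from rig import *
print(read_t(),read_force(),read_opening()); print(job.sign_off()); print(read_t())
E
```

```text
79.2083 [-0.25777736  0.60179591 -0.0182382 ] 0.08547157270847527
the job is handed in; nothing more can be done
None
the job is handed in; nothing more can be done
```

I pulled the upper drawer to its stop and moved the four tins in it (white, orange, green, yellow) flat into the tray. I then pushed the drawer shut, aimed the scanner at the ticket for about 2 s, and laid it back in its cradle. I handed the job in at 79.2 s with no verdict reported.

- **Tins:** The last overhead check showed all four level on the tray floor. White had been knocked about 37 mm towards the near wall but stayed flat inside, so I left it there. The final scene picture shows the same layout.
- **Drawer:** After shutting, the handle measured within 0.2 mm of where it started.
- **Scan:** The reading window was about 1–2 px from where I expected it, roughly 110 mm from the ticket. I estimate the beam was about 6 mm off centre at most and 13° from square. I could not confirm the reading itself, because nothing reports it.
- **Scanner home:** It sits about 1 mm off along the cradle, 2.5 mm across and 2° in yaw, at the same height as at the start.
- **Disagreements:** The overhead scene camera and the wrist camera differed by about 6–8 mm on the cabinet front. I relied on the wrist camera, and its handle position later agreed with where the arm touched. The measured scanner yaw in the grip varied between 0.7° and 1.8°.
- **Bystanders:** By eye in the final pictures, the bystanders had not moved.

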